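# Clear the stack of gauges off the light plate

## Robot

A 6-joint arm with a two-finger parallel gripper is mounted at the origin on the work surface. World frame = base frame: x ahead of the robot, y to its left, z up, the work surface at z = 0. Lengths are in mm, angles in degrees, forces in N, time in s.
With the tool pointing down it reaches from about 350 to 850 mm from the base axis. Payload 8.1 kg.
Tool frame: the origin (TCP) lies at the very end of the fingers, on their centre line; the grasp point (between the pads) lies r.tcp_to_grasp behind it (r.tcp_to_grasp is the distance from the TCP to the grasp point, in mm); z points along the fingers, y is the line along which they close (so a half turn about z gives the same grasp; the last joint's range is limited). The gripper opens to 85 mm and grips with 20 to 120 N. Pads are 22 mm wide; open, the fingers measure 114 mm over their backs; the gripper's body (76 mm by 85 mm) begins 54 mm behind the grasp point. The pads swing forward as they close: fully open they stand 13 mm farther back than shut.
Start: joints at [-76.398, 7.471, 85.268, -0, 87.261, -4.893], TCP at [190.354, -569.008, 231.292] pointing down, gripper open.
Joint ranges: [-169.43, 169.43], [-51.17, 129.36], [1.28, 143.12], [-76.62, 256.62], [0, 156.53], [-152.29, 152.29]. Speed limits (degrees/s): [136.94, 136.94, 159.86, 180, 180, 180].

## Interface

Orientations are given as [roll, pitch, yaw] about the fixed x, y, z axes, in that order (R = Rz(yaw) Ry(pitch) Rx(roll)).
In Python, from bench import sense, viewer, order, r gives the robot as it stands.
- The arm moves only by the tool carry_out, never from a script. Its argument "increments" is one flat list of numbers, 7 for each row, row after row: the shift along the tool's x, y, z as a fraction of full scale, then the turn, a rotation vector about the tool's x, y, z as a fraction of full scale, then the opening, from -1 (shut) to 1 (fully open). A call has exactly 10 rows; each row is the pose to reach, as a shift and turn from the pose commanded when the call began, along the tool's axes at that moment, turning the shorter way round; what a row does not reach only later rows make up. Full scale, the value 1, is 400 mm for a shift and 2 pi rad for a turn. A row lasts 1/8 s, in which the tool goes at most 62.5 mm and 10.7 degrees, less where a joint would pass 70% of its speed; a pose out of reach is approached as far as the arm can. A call with a number of a shift or a turn outside -1 to 1 is refused whole. A call with a gripper value outside its range is refused whole. The fingers move at their own pace and stop on an object; "force" is the grip in N (left out, the last holds). Time passes only in rows, so rows that repeat a pose let the fingers close, or fill a call up. It gives the time, the measured TCP pose, the force, the opening and the grip force at its end, in the units of the state.
- sense(): the state, without advancing time (a new reading comes with each control period).
- viewer.snapshot(name): name is "scene" or "top" or "wrist"; returns the picture (480x640x3 uint8, red, green, blue); there is no depth.
- viewer.get_calibration(name): a dict with "fx", "fy", "cx", "cy" (pixels), "R" (3x3) and "t" (3): a world point X has camera coordinates R X + t. Camera axes: x right, y down, z forward; pixel columns grow to the right and rows downward; lengths in mm; the calibration is good to about 2 mm. A picture is of the moment at which its call begins: read the wrist's pose just before it. get_calibration takes no time and is no camera call; for the wrist camera it gives the pose at the moment of the call.
- order.hand_in(): hands the job in; it is judged then, once.
The state is a dict: "time": time; "joint_pos": joint angles; "qd": joint speeds; "joint_efforts": joint torques, N m; "tool_pos": TCP position; "tcp_rot": TCP orientation; "ft_force": force on the tool from outside, world axes, zero at the start; "wrist_torque": the same for the moment, N m; "finger_gap": finger opening in mm; "grip_force": force on a finger pad.
Only numpy, scipy, OpenCV 4.12 (cv2) and the standard library are available. Lean on these libraries where they do the work, as an engineer would, in place of code of your own. Each camera call takes 0.05 s, during which the arm holds its last target. There are 200 camera calls.

## Task

The setting-up stack is still standing on the light plate: take it apart from the top, one piece after another, and put each piece straight into its own home - the plug upright in the round dish, the small ring over the thin post, the large ring over the thick post, and last the riser block flat inside the tray. Rings go all the way down flat on the stand's base; set every piece down gently, do not drop or tip any, let go of it, and leave the loupe and the plastic housing where they are.

Things in the scene. Friction and masses are not known exactly. Their poses are not given: they have to be found in the camera images.
- plug: loose steel setting plug, the top piece of the stack: a round foot 36 mm in diameter and 12 mm high with a slimmer stem, 20 mm in diameter and 45 mm high, standing on its centre (57 mm high in all, about 0.2 kg). Origin: centre of the underside; z up. It stands on the small ring.
- small_ring: loose plain steel ring gauge lying flat, 50 mm outside, 25 mm bore, 20 mm high, about 0.23 kg. Origin: centre of the underside; z up. It lies on the large ring, under the plug.
- large_ring: loose plain steel ring gauge lying flat, 66 mm outside, 42 mm bore, 22 mm high, about 0.35 kg. Origin: centre of the underside; z up. It lies on the riser block, under the small ring.
- riser: loose aluminium riser block, the bottom piece of the stack: 100 mm (its x) by 62 mm (its y) by 30 mm high, four small dark hole marks on top, about 0.5 kg. Origin: centre of the underside; z up. It stands on a fixed square glass-topped light plate, 120 mm square and 15 mm high, turned with it within 0.1 rad.
- dish: fixed black round dish, home of the plug: 64 mm outside, 56 mm inside, rim 15 mm high, inner floor 5 mm above the bench. Origin: centre of its underside, on the bench; z up.
- thin_post: fixed stand, home of the small ring: black round base 90 mm in diameter and 8 mm thick with a thin upright steel post 9 mm in diameter on its centre, post top 53 mm above the bench. Origin: centre of its underside, on the bench; z up.
- thick_post: fixed stand, home of the large ring: same black round base 90 mm in diameter and 8 mm thick, with a thick upright steel post 26 mm in diameter on its centre, post top 53 mm above the bench. Origin: centre of its underside, on the bench; z up.
- tray: fixed black shallow rectangular tray, home of the riser block: inside 118 mm (its x) by 80 mm (its y), outside 126 by 88 mm, floor 4 mm above the bench, lip 10 mm above the bench. Origin: centre of its underside, on the bench; x along its long side, z up.
- loupe: bystander: loose black round eye loupe, 42 mm in diameter, 32 mm high, standing among the homes on the robot's left. Origin: centre of the underside.
- housing: bystander: loose open black plastic moulded housing, 75 mm (its x) by 100 mm (its y) by 17 mm high, lying at the back centre of the working area. Origin: centre of the underside.

How it is judged (in metres and radians):
On the way, in this order (a step that is already met when the one before it is completed fails the run):
1. the plug stands in the dish, released (horizontal distance between plug and dish below 0.012 m and z of plug in the frame of dish between 0.002 and 0.008 m and angle between plug's own z axis and vertical below 0.06 rad and linear speed of plug below 0.02 m/s and angular speed of plug below 0.2 rad/s and contact force between the fingers and plug below 0.1 N), for 0.2 s.
2. the small ring lies over the thin post, flat on its base, released (horizontal distance between small_ring and thin_post below 0.01 m and z of small_ring in the frame of thin_post between 0.005 and 0.011 m and angle between small_ring's own z axis and vertical below 0.06 rad and linear speed of small_ring below 0.02 m/s and angular speed of small_ring below 0.2 rad/s and contact force between the fingers and small_ring below 0.1 N), for 0.2 s.
3. the large ring lies over the thick post, flat on its base, released (horizontal distance between large_ring and thick_post below 0.01 m and z of large_ring in the frame of thick_post between 0.005 and 0.011 m and angle between large_ring's own z axis and vertical below 0.06 rad and linear speed of large_ring below 0.02 m/s and angular speed of large_ring below 0.2 rad/s and contact force between the fingers and large_ring below 0.1 N), for 0.2 s.
4. the riser block lies flat in the tray, released (horizontal distance between riser and tray below 0.014 m and z of riser in the frame of tray between 0.001 and 0.007 m and angle between riser's own z axis and vertical below 0.06 rad and angle between the x axis of riser and the x axis of tray, either way round below 0.25 rad and linear speed of riser below 0.02 m/s and angular speed of riser below 0.2 rad/s and contact force between the fingers and riser below 0.1 N), for 0.2 s.
At the end, for the whole second after the job is handed in: Each piece released, at rest, level within 0.06 rad, down on its home's floor within 3 mm and centred: plug in dish within 12 mm, small ring on thin post and large ring on thick post within 10 mm, riser in tray within 14 mm and 0.25 rad (all of step 1 and all of step 2 and all of step 3 and all of step 4); the robot touches nothing.
It fails at once if the loupe or the housing is pushed more than 20 mm (distance of any of loupe, housing from where it was at the start of the episode above 0.02 m).
It fails at once if a piece is dropped (falls free from about 18 mm or more) ((linear speed of plug above 0.6 m/s and contact force between the fingers and plug below 0.01 N) or (linear speed of small_ring above 0.6 m/s and contact force between the fingers and small_ring below 0.01 N) or (linear speed of large_ring above 0.6 m/s and contact force between the fingers and large_ring below 0.01 N) or (linear speed of riser above 0.6 m/s and contact force between the fingers and riser below 0.01 N)).
It fails at once if a piece is tipped over (more than 0.7 rad) (angle between any of plug, small_ring, large_ring, riser's own z axis and vertical above 0.7 rad).
It also fails if it takes over 120 s, if anything falls off the work surface, if the arm or the gripper's body presses on something with over 40 N, if the wrist force passes 120 N, or if a joint passes its speed limit or range.

## Working session

There is one attempt and no reset: what is moved stays moved. The work goes in short steps, Python scripts to look and compute and a tool call to move; the robot and the scene stay as the last step left them, time stands still between calls to the robot, and variables do not carry over. Pictures are saved under pics/ and viewed, at most 14 in all, crops included, and the job is handed in when it is done.

Besides the shell and the picture viewer there is one more tool, called after "Emit:" as name(argument=value, ...) on one line, values as JSON. carry_out: Moves the arm, as the interface text tells. Its arguments: {"type":"object","properties":{"increments":{"type":"array"},"force":{"type":"number"}},"required":["increments"]}

```bash
mkdir -p pics; ls; python3 - <<'E'
from bench import sense, viewer, order, r
import cv2
s=sense();print({k:s[k] for k in ('time','tool_pos','tcp_rot','finger_gap')},r.tcp_to_grasp)
for n in("scene","top","wrist"):
    im=viewer.snapshot(n);cv2.imwrite(f"pics/{n}0.png",im[:,:,::-1]);c=viewer.get_calibration(n);print(n,c)
E
```

```text
pics
{'time': 0.0, 'tool_pos': array([ 190.21863104, -568.45957004,  230.24983514]), 'tcp_rot': array([-1.79893742e+02, -9.90401426e-03,  1.84946911e+01]), 'finger_gap': 85.37912419085961} 18.700000000000003
scene {'fx': 466.25375331406224, 'fy': 466.25375331406224, 'cx': 317.77556218135675, 'cy': 242.83125858891762, 'R': array([[-0.83903984,  0.54402123, -0.0072837 ],
       [ 0.33070798,  0.4993266 , -0.80081532],
       [-0.43202359, -0.67432473, -0.59886708]]), 't': array([ 445.09850461, -115.81751889, 1117.90200031])}
top {'fx': 475.4434054529516, 'fy': 475.4434054529516, 'cx': 310.4348256586045, 'cy': 235.75051196588504, 'R': array([[-0.02218354, -0.99967442, -0.0126077 ],
       [-0.99462174,  0.02334407, -0.10090915],
       [ 0.10117062,  0.01030137, -0.99481576]]), 't': array([   9.26142329,  556.28273671, 1004.72103769])}
wrist {'fx': 426.3565059470835, 'fy': 426.3565059470835, 'cx': 319.0444431863207, 'cy': 240.04289199516538, 'R': array([[ 0.31733099, -0.94831411, -0.00118071],
       [-0.8994538 , -0.30137507,  0.31647423],
       [-0.30047281, -0.09936508, -0.94860037]]), 't': array([-600.08118664,  -42.16205773,  380.47953619])}
```

View pics/top0.png

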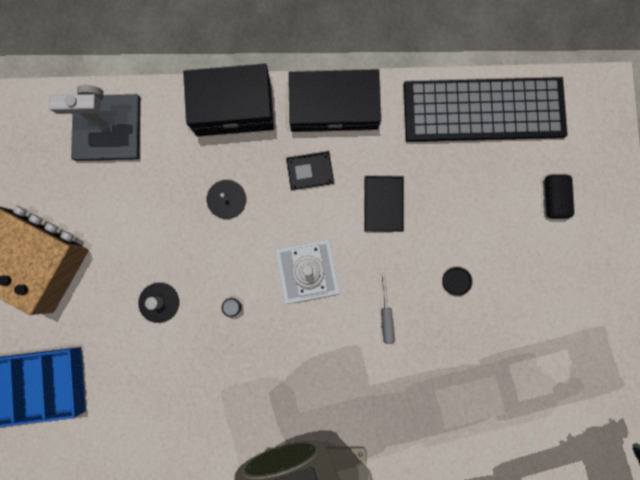

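View pics/scene0.png

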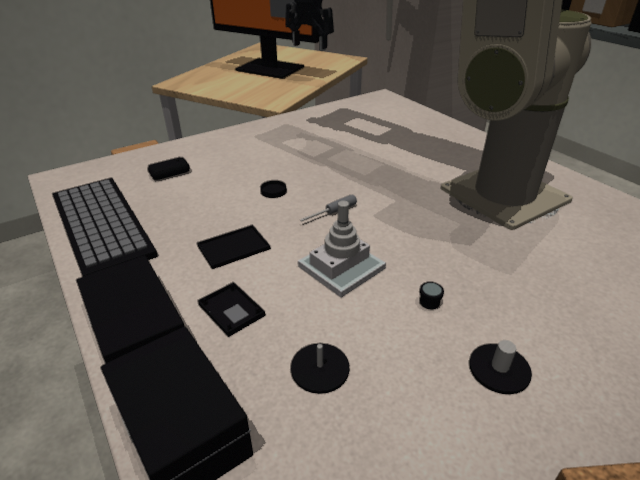

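The top view shows:
- dish at (457,281)
- tray at (384,204)
- thin post at (226,199)
- thick post at (158,302)
- loupe at (231,307)
- housing at (310,171)
- stack at (308,270)

The scene view shows the same items: dish (273,188), tray (233,246), thin stand (320,367), thick stand (500,367), housing (231,308), stack top (343,205).

Next I triangulate them from both views.

```bash
cat > h.py <<'E'
import numpy as np, cv2
from scipy.spatial.transform import Rotation as Ro
from bench import sense, viewer, order, r
def ray(c,p):
    R=np.array(c['R']);o=-R.T@np.array(c['t'])
    d=R.T@np.array([(p[0]-c['cx'])/c['fx'],(p[1]-c['cy'])/c['fy'],1]);return o,d/np.linalg.norm(d)
def plane(c,p,z):
    o,d=ray(c,p);return o+d*(z-o[2])/d[2]
def tri(c1,p1,c2,p2):
    o1,d1=ray(c1,p1);o2,d2=ray(c2,p2)
    s=np.linalg.lstsq(np.c_[d1,-d2],o2-o1,rcond=None)[0]
    a,b=o1+s[0]*d1,o2+s[1]*d2;return (a+b)/2,np.linalg.norm(a-b)
def dark(im,seed,thr=60,half=60):
    """ellipse/rect of the dark blob nearest the seed pixel"""
    m=(im.max(2)<thr).astype(np.uint8);m=cv2.morphologyEx(m,cv2.MORPH_CLOSE,np.ones((5,5)))
    cs=[c for c in cv2.findContours(m,cv2.RETR_EXTERNAL,cv2.CHAIN_APPROX_NONE)[0] if cv2.contourArea(c)>80]
    return min(cs,key=lambda c:abs(cv2.pointPolygonTest(c,seed,True)) if cv2.pointPolygonTest(c,seed,True)<0 else 0)
def go(x,y,z,yaw):
    """fractions for carry_out from measured pose to tool-down pose"""
    s=sense();R=Ro.from_euler('xyz',s['tcp_rot'],degrees=True);T=Ro.from_euler('xyz',[180,0,yaw],degrees=True)
    d=R.inv().apply(np.array([x,y,z])-s['tool_pos'])/400;w=(R.inv()*T).as_rotvec()/(2*np.pi)
    print('from',s['tool_pos'].round(1),s['tcp_rot'].round(2),'shift',d.round(4),'turn',w.round(4));return d,w
E
python3 - <<'E'
from h import *
T=cv2.imread('pics/top0.png');S=cv2.imread('pics/scene0.png')
ct=viewer.get_calibration('top');cs=viewer.get_calibration('scene')
for n,a,b,z in [('dish',(457,281),(273,188),15),('thin',(226,205),(310,375),8),('thick',(165,310),(490,378),8),('tray',(384,204),(233,246),10),('housing',(325,176),(215,300),17),('loupe',(231,312),(431,302),0)]:
    ka,kb=dark(T,a),dark(S,b)
    if n in('tray','housing'):
        pa=[cv2.minAreaRect(ka)[0]];pb=[cv2.minAreaRect(kb)[0]]
        bx=np.array([plane(ct,p,z) for p in cv2.boxPoints(cv2.minAreaRect(ka))]);e=bx[1]-bx[0];f=bx[2]-bx[1]
        print(n,'edges',np.linalg.norm(e).round(1),np.degrees(np.arctan2(e[1],e[0])).round(1),np.linalg.norm(f).round(1),np.degrees(np.arctan2(f[1],f[0])).round(1))
    ea,eb=cv2.fitEllipse(ka),cv2.fitEllipse(kb)
    if n in('tray','housing'): ea,eb=cv2.minAreaRect(ka),cv2.minAreaRect(kb)
    X,err=tri(ct,ea[0],cs,eb[0])
    print(n,np.round(ea[0]+ea[1],1),np.round(eb[0]+eb[1],1),'tri',X.round(1),err.round(1),'topplane',plane(ct,ea[0],z).round(1),'sceneplane',plane(cs,eb[0],z).round(1))
print('plug top',tri(ct,(308,270),cs,(343,205)))
cv2.imwrite('pics/a.png',np.hstack([cv2.resize(T[220:320,258:358],(400,400),interpolation=2),cv2.resize(S[190:300,290:400],(400,400),interpolation=2)]))
E
```

```text
dish [456.7 280.9  26.5  28.2] [273.1 188.9  16.6  26.2] tri [ 451.7 -321.4    5.7] 0.1 topplane [ 451.6 -318.7   15. ] sceneplane [ 458.9 -307.1   15. ]
thin [225.9 199.1  35.9  36.6] [319.6 368.1  49.1  57.8] tri [647.1 185.6  -1.1] 0.6 topplane [645.2 184.    8. ] sceneplane [651.2 191.5   8. ]
thick [158.4 302.3  37.4  39.1] [499.6 369.7  43.2  64.8] tri [418.9 337.3  -3. ] 0.6 topplane [419.5 333.4   8. ] sceneplane [427.7 341.9   8. ]
tray edges 82.5 -91.4 119.2 177.6
tray [383.5 203.5  53.   37. ] [233.6 245.8  29.7  67.7] tri [ 627.7 -168.3    2. ] 0.0 topplane [ 626.4 -167.2   10. ] sceneplane [ 631.4 -158.1   10. ]
housing edges 94.9 -82.3 72.4 -172.7
housing [309.7 170.3  31.9  42.5] [231.  307.5  56.   43.7] tri [707.4  -4.8   3.5] 0.5 topplane [703.9  -4.8  17. ] sceneplane [712.    8.4  17. ]
loupe [158.4 302.3  37.4  39.1] [430.6 294.6  22.1  28.3] tri [456.2 265.7 122.3] 86.7 topplane [419.2 336.    0. ] sceneplane [391.5 159.7   0. ]
plug top (array([478.31375718,   2.09121671, 138.05835129]), np.float64(1.6869115356487785))
```

View pics/a.png

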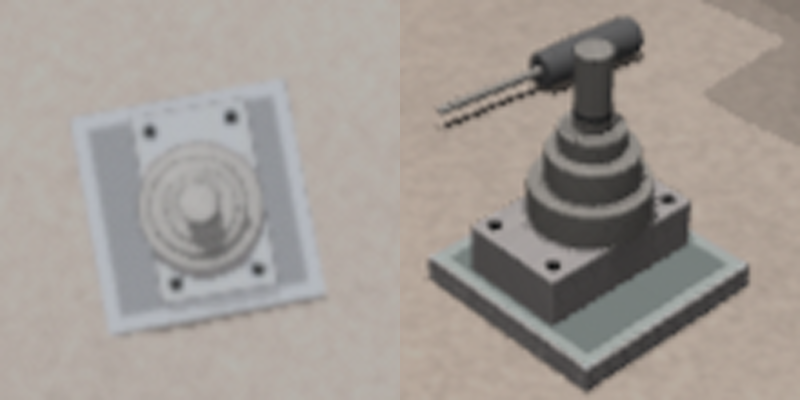

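The crop shows the coaxial stack on the riser. The riser's four holes give a long axis about 8–10° off world x. Top-view holes in the crop are at (150,130), (232,117), (176,284) and (258,269). I start moving and look with the wrist camera over the dish on the way.

```bash
python3 - <<'E'
from h import *
s=sense();c=viewer.get_calibration('wrist');R=Ro.from_euler('xyz',s['tcp_rot'],degrees=True)
print('cam in tool',R.inv().apply(-np.array(c['R']).T@c['t']-s['tool_pos']), 'axis',R.inv().apply(c['R'][2]))
go(452,-320,200,9)
E
```

```text
cam in tool [  80.44422972    0.7354417  -143.04446192] axis [-3.16589406e-01  2.42347342e-04  9.48562644e-01]
from [ 190.3 -568.6  230.5] [-1.7992e+02 -1.0000e-02  1.8500e+01] shift [ 0.8177 -0.3817  0.0769] turn [-0.0002 -0.      0.0264]
```

Emit:
carry_out(increments=[0.04, -0.02, 0.004, 0, 0, 0.001, 1, 0.13, -0.06, 0.012, 0, 0, 0.004, 1, 0.24, -0.112, 0.023, 0, 0, 0.008, 1, 0.36, -0.168, 0.034, 0, 0, 0.012, 1, 0.48, -0.224, 0.045, 0, 0, 0.016, 1, 0.6, -0.28, 0.057, 0, 0, 0.02, 1, 0.7, -0.327, 0.066, 0, 0, 0.023, 1, 0.78, -0.364, 0.073, 0, 0, 0.025, 1, 0.818, -0.382, 0.077, 0, 0, 0.0264, 1, 0.818, -0.382, 0.077, 0, 0, 0.0264, 1])

```text
time: 1.4
tool_pos: [452.9, -318.3, 200.2]
tcp_rot: [-180.0, 0.0, 9.1]
ft_force: [0.0, -0.4, -1.3]
finger_gap: 85.2
grip_force: 0.0
```

```bash
python3 - <<'E'
from h import *
import pickle
c=viewer.get_calibration('wrist');im=viewer.snapshot('wrist')[:,:,::-1];cv2.imwrite('pics/w1.png',im);pickle.dump(c,open('c1.pkl','wb'))
print(c['R'],c['t'],sense()['time'])
go(478,2,280,9)
E
```

```text
[[ 1.58967282e-01 -9.87283684e-01 -5.75582836e-04]
 [-9.36409813e-01 -1.50960516e-01  3.16776868e-01]
 [-3.12835523e-01 -4.98181763e-02 -9.48499913e-01]] [-387.11949676  343.81753616  476.86703847] 1.45
from [ 452.3 -319.3  200.2] [-1.7998e+02  3.0000e-02  9.0900e+00] shift [ 0.1903 -0.7831 -0.1992] turn [-0.0001  0.0001  0.0003]
```

View pics/w1.png

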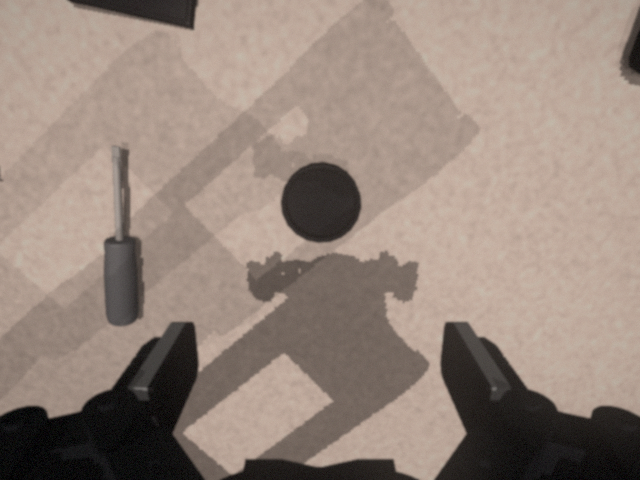

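The wrist view shows the dish at (321,201) and the finger tips at about (182,325) and (458,325). The hand is clear of everything. Next I go over the stack.

Emit:
carry_out(increments=[0.01, -0.04, -0.02, 0, 0, 0, 1, 0.03, -0.12, -0.06, 0, 0, 0, 1, 0.055, -0.225, -0.1, 0, 0, 0, 1, 0.082, -0.34, -0.14, 0, 0, 0, 1, 0.11, -0.455, -0.17, 0, 0, 0, 1, 0.138, -0.57, -0.19, 0, 0, 0, 1, 0.162, -0.67, -0.199, 0, 0, 0, 1, 0.18, -0.745, -0.199, 0, 0, 0, 1, 0.19, -0.783, -0.199, 0, 0, 0, 1, 0.19, -0.783, -0.199, 0, 0, 0, 1])

```text
time: 2.7
tool_pos: [478.1, 1.2, 280.4]
tcp_rot: [180.0, -0.0, 9.0]
ft_force: [1.2, -0.2, 0.6]
finger_gap: 85.4
grip_force: 0.0
```

```bash
python3 - <<'E'
from h import *
import pickle
c=viewer.get_calibration('wrist');im=viewer.snapshot('wrist')[:,:,::-1];cv2.imwrite('pics/w2.png',im);pickle.dump(c,open('c2.pkl','wb'))
w1=cv2.imread('pics/w1.png');c1=pickle.load(open('c1.pkl','rb'));e=cv2.fitEllipse(dark(w1,(321,201)));print('dish',e)
T=cv2.imread('pics/top0.png');ct=viewer.get_calibration('top');et=cv2.fitEllipse(dark(T,(457,281)))
print([plane(c1,e[0],z).round(1) for z in(0,8,15)],tri(c1,e[0],ct,et[0]))
go(478,2,280,9)
E
```

```text
dish ((320.7742004394531, 202.02297973632812), (75.29679107666016, 76.38139343261719), 162.80935668945312)
[array([ 452.3, -320.7,    0. ]), array([ 454.2, -320.4,    8. ]), array([ 455.8, -320.1,   15. ])] (array([ 452.37611147, -321.27019951,    3.58704145]), np.float64(2.0716247856287993))
from [478.1   0.5 280.2] [179.97   0.     9.  ] shift [ 0.0002 -0.0037  0.0006] turn [0.0001 0.     0.    ]
```

View pics/w2.png

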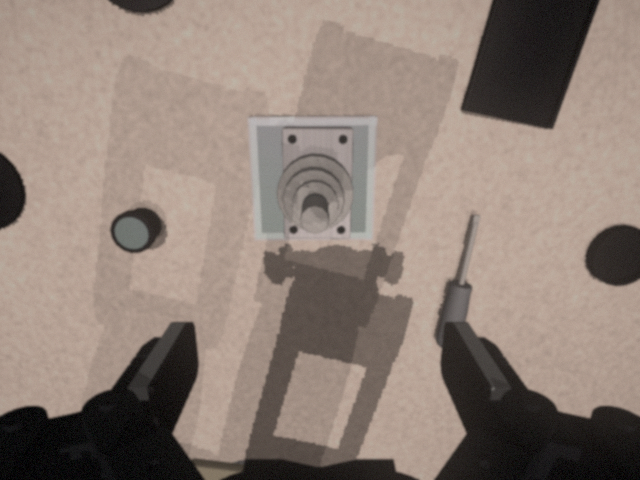

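The wrist view shows the plug top at about (315,216) and the riser holes near (292,139), (342,139), (294,230) and (341,230). The light plate spans (250–375, 118–238). I now compute the plug and riser poses.

```bash
python3 - <<'E'
from h import *
import pickle
c2=pickle.load(open('c2.pkl','rb'));w=cv2.imread('pics/w2.png');T=cv2.imread('pics/top0.png');S=cv2.imread('pics/scene0.png')
ct=viewer.get_calibration('top');cs=viewer.get_calibration('scene')
def spot(im,p,h=5):
    g=im[p[1]-h:p[1]+h+1,p[0]-h:p[0]+h+1].astype(float).max(2);wt=np.clip(np.median(g)-15-g,0,None)
    yy,xx=np.mgrid[-h:h+1,-h:h+1];return p[0]+(wt*xx).sum()/wt.sum(),p[1]+(wt*yy).sum()/wt.sum()
H=[spot(w,p) for p in[(292,139),(342,139),(294,230),(341,230)]]
Ht=[spot(T,(int(258+a/4),int(220+b/4)),3) for a,b in[(150,130),(232,117),(176,284),(258,269)]]
for n,c,h in(('wrist',c2,H),('top',ct,Ht)):
    P=np.array([plane(c,p,45) for p in h]);v=P[0]+P[1]-P[2]-P[3]
    print(n,'riser',P.mean(0).round(1),'yaw',np.degrees(np.arctan2(v[1],v[0])).round(2),'spacing',(np.linalg.norm(v)/2).round(1),np.linalg.norm(P[0]-P[1]).round(1))
print('riser tri',[np.round(tri(c2,a,ct,b)[0],1) for a,b in zip(H,Ht)])
# plug top: bright disc
g=cv2.cvtColor(w,6);m=cv2.Canny(cv2.resize(g[190:250,290:340],None,fx=8,fy=8,interpolation=2),30,80)
cv2.imwrite('pics/b.png',np.hstack([cv2.resize(w[190:250,290:340],(400,480),interpolation=2),cv2.resize(T[245:293,288:328],(400,480),interpolation=2)]))
E
```

```text
wrist riser [483.8   3.   45. ] yaw 8.74 spacing 82.0 44.1
top riser [482.8   2.1  45. ] yaw 8.8 spacing 81.2 44.2
riser tri [array([520.1,  31. ,  36.3]), array([527. , -13.3,  36. ]), array([439.4,  17.9,  43. ]), array([445.9, -25.3,  42.9])]
```

View pics/b.png

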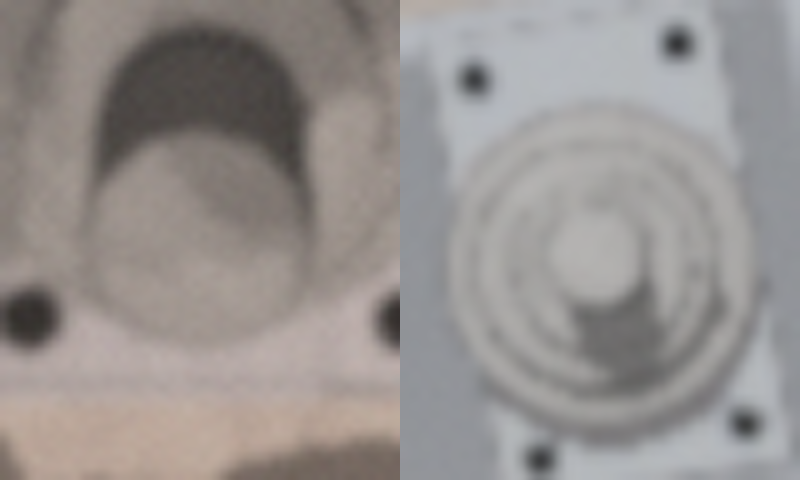

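The crop puts the plug top disc at wrist pixel (314.4,219.6) and top-view pixel (307.4,270.1). The large ring's circle is at top-view pixel (308,271.5).

```bash
python3 - <<'E'
from h import *
import pickle
c2=pickle.load(open('c2.pkl','rb'));ct=viewer.get_calibration('top');cs=viewer.get_calibration('scene')
w,t,s=(314.3,219.6),(307.3,270.1),(343,204)
print(tri(c2,w,ct,t),tri(c2,w,cs,s));print(plane(c2,w,144),plane(ct,t,144),plane(cs,s,144),'ring',plane(ct,(308,271.5),67))
go(483,2,180,8.8); go(483,2,109,8.8)
E
```

```text
(array([478.71086696,   3.27715889, 139.89943103]), np.float64(0.7562215455119481)) (array([478.80260406,   3.77664489, 141.09543548]), np.float64(0.3861686848295885))
[479.79170399   3.78624175 144.        ] [478.65275879   2.82817363 144.        ] [481.34938375   7.55312594 144.        ] ring [477.98596926   2.86602559  67.        ]
from [478.1   0.5 280.2] [179.97   0.     9.  ] shift [ 0.0126 -0.0019  0.2506] turn [0.0001 0.     0.0006]
from [478.1   0.5 280.2] [179.97   0.     9.  ] shift [ 0.0126 -0.002   0.4281] turn [0.0001 0.     0.0006]
```

Emit:
carry_out(increments=[0.0045, -0.006, 0.03, 0, 0, 0, 1, 0.0045, -0.006, 0.1, 0, 0, 0, 1, 0.0045, -0.006, 0.18, 0, 0, 0, 1, 0.0045, -0.006, 0.26, 0, 0, 0, 1, 0.0045, -0.006, 0.33, 0, 0, 0, 1, 0.0045, -0.006, 0.39, 0, 0, 0, 1, 0.0045, -0.006, 0.425, 0, 0, 0, 1, 0.0045, -0.006, 0.433, 0, 0, 0, 1, 0.0045, -0.006, 0.433, 0, 0, 0, 0.3, 0.0045, -0.006, 0.433, 0, 0, 0, 0], force=40)

```text
time: 4.0
tool_pos: [480.5, 3.5, 108.0]
tcp_rot: [180.0, -0.1, 9.0]
ft_force: [-0.3, 0.1, 0.9]
finger_gap: 51.6
grip_force: 0.0
```

```bash
python3 - <<'E'
from h import *
cv2.imwrite('pics/w3.png',viewer.snapshot('wrist')[:,:,::-1]);s=sense();print(s['tool_pos'],s['finger_gap'],s['ft_force'])
E
```

```text
[480.46530079   3.48960746 107.93281136] 44.08039757716924 [ 0.2390913  -0.41356321 -0.67660012]
```

View pics/w3.png

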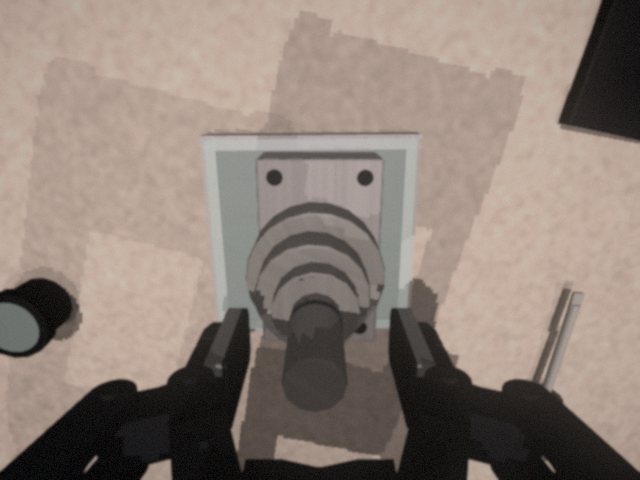

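The stem is between the fingers, with its column at about 318 and the finger centre at about 320. I close and lift gently.

Emit:
carry_out(increments=[0, 0, 0, 0, 0, 0, -1, 0, 0, 0, 0, 0, 0, -1, 0, 0, 0, 0, 0, 0, -1, 0, 0, 0, 0, 0, 0, -1, 0, 0, 0, 0, 0, 0, -1, 0, 0, -0.005, 0, 0, 0, -1, 0, 0, -0.02, 0, 0, 0, -1, 0, 0, -0.05, 0, 0, 0, -1, 0, 0, -0.07, 0, 0, 0, -1, 0, 0, -0.075, 0, 0, 0, -1], force=40)

```text
time: 5.3
tool_pos: [480.4, 3.5, 138.1]
tcp_rot: [180.0, -0.1, 9.0]
ft_force: [0.4, -0.0, -1.3]
finger_gap: 18.8
grip_force: 39.1
```

```bash
python3 - <<'E'
from h import *
s=sense();print(s['finger_gap'],s['grip_force'],s['ft_force'])
go(453.8,-319.7,138,9)
E
```

```text
18.780782525443303 39.05989944934845 [ 0.43077406 -0.0452006  -1.32490941]
from [480.4   3.5 138.1] [ 1.7997e+02 -1.0000e-01  8.9900e+00] shift [-1.919e-01  7.877e-01  2.000e-04] turn [ 0.0001 -0.0003 -0.    ]
```

Emit:
carry_out(increments=[-0.006, 0.024, 0, 0, 0, 0, -1, -0.023, 0.095, 0, 0, 0, 0, -1, -0.048, 0.2, 0, 0, 0, 0, -1, -0.077, 0.32, 0, 0, 0, 0, -1, -0.106, 0.44, 0, 0, 0, 0, -1, -0.135, 0.56, 0, 0, 0, 0, -1, -0.16, 0.665, 0, 0, 0, 0, -1, -0.179, 0.745, 0, 0, 0, 0, -1, -0.1895, 0.788, 0, 0, 0, 0, -1, -0.1895, 0.788, 0, 0, 0, 0, -1])

```text
time: 6.55
tool_pos: [453.5, -320.3, 136.5]
tcp_rot: [-180.0, 0.0, 8.9]
ft_force: [-0.2, 0.5, -1.3]
finger_gap: 19.0
grip_force: 39.3
```

```bash
python3 - <<'E'
from h import *
c=viewer.get_calibration('wrist');im=viewer.snapshot('wrist')[:,:,::-1];cv2.imwrite('pics/w4.png',im)
e=cv2.fitEllipse(dark(im,(321,201)));print(e,plane(c,e[0],15),sense()['finger_gap'])
go(454.5,-319.7,26.5,9)
E
```

```text
((317.91522216796875, 223.04721069335938), (88.76834869384766, 94.08214569091797), 93.5275650024414) [ 457.32209462 -319.8943101    15.        ] 18.67989071841095
from [ 453.8 -319.4  136.5] [-1.7994e+02  2.0000e-02  8.9500e+00] shift [0.0018 0.0014 0.2749] turn [-0.0002  0.0001 -0.0001]
```

View pics/w4.png

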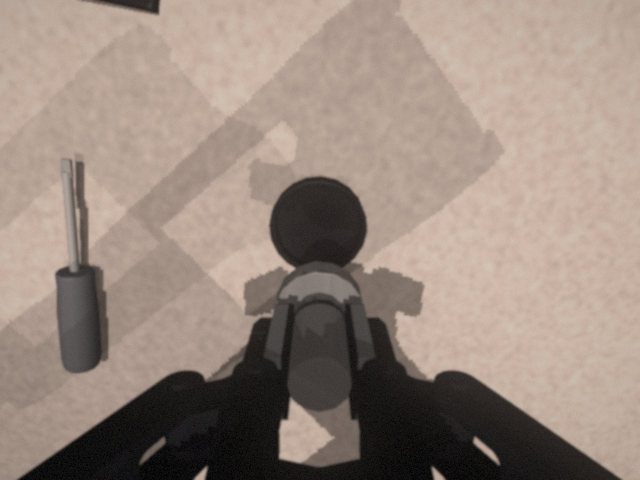

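The plug is held upright with its foot at about (319,290). The dish is at (318,223), which is straight ahead and below. I lower it.

Emit:
carry_out(increments=[0.0035, 0, 0.02, 0, 0, 0, -1, 0.0035, 0, 0.06, 0, 0, 0, -1, 0.0035, 0, 0.11, 0, 0, 0, -1, 0.0035, 0, 0.16, 0, 0, 0, -1, 0.0035, 0, 0.205, 0, 0, 0, -1, 0.0035, 0, 0.24, 0, 0, 0, -1, 0.0035, 0, 0.259, 0, 0, 0, -1, 0.0035, 0, 0.266, 0, 0, 0, -1, 0.0035, 0, 0.27, 0, 0, 0, -1, 0.0035, 0, 0.27, 0, 0, 0, -1])

```text
time: 7.85
tool_pos: [455.8, -319.7, 29.4]
tcp_rot: [180.0, -0.0, 9.0]
ft_force: [0.3, -0.6, -2.3]
finger_gap: 19.2
grip_force: 39.3
```

```bash
python3 - <<'E'
from h import *
im=viewer.snapshot('wrist')[:,:,::-1];cv2.imwrite('pics/w5.png',cv2.resize(im[180:420,160:480],(640,480)))
for i in range(4): s=sense();print(s['tool_pos'],s['ft_force'])
E
```

```text
[ 455.82903051 -319.69853325   29.50104091] [ 0.90032054 -0.229392   -1.59398437]
[ 455.82903051 -319.69853325   29.50104091] [ 0.90032054 -0.229392   -1.59398437]
[ 455.82903051 -319.69853325   29.50104091] [ 0.90032054 -0.229392   -1.59398437]
[ 455.82903051 -319.69853325   29.50104091] [ 0.90032054 -0.229392   -1.59398437]
```

View pics/w5.png

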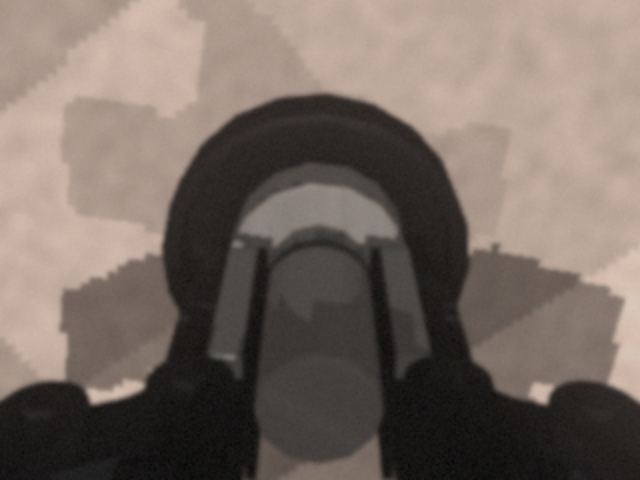

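The plug is over the dish centre: the rim spans columns 165–467, the foot is at about 320, and the front gap looks right. I lower the last few millimetres.

Emit:
carry_out(increments=[0, 0, 0.002, 0, 0, 0, -1, 0, 0, 0.004, 0, 0, 0, -1, 0, 0, 0.006, 0, 0, 0, -1, 0, 0, 0.007, 0, 0, 0, -1, 0, 0, 0.008, 0, 0, 0, -1, 0, 0, 0.0085, 0, 0, 0, -1, 0, 0, 0.0085, 0, 0, 0, -1, 0, 0, 0.0085, 0, 0, 0, -1, 0, 0, 0.0085, 0, 0, 0, -1, 0, 0, 0.0085, 0, 0, 0, -1])

```text
time: 9.15
tool_pos: [455.5, -319.4, 25.6]
tcp_rot: [180.0, -0.0, 9.0]
ft_force: [-0.9, 2.3, 2.0]
finger_gap: 19.1
grip_force: 39.4
```

Emit:
carry_out(increments=[0, 0, 0.0012, 0, 0, 0, -1, 0, 0, 0.0012, 0, 0, 0, -0.4, 0, 0, 0.0012, 0, 0, 0, -0.2, 0, 0, 0.0012, 0, 0, 0, 0, 0, 0, 0.0012, 0, 0, 0, 0, 0, 0, -0.01, 0, 0, 0, 0, 0, 0, -0.05, 0, 0, 0, 0, 0, 0, -0.11, 0, 0, 0, 0, 0, 0, -0.17, 0, 0, 0, 0, 0, 0, -0.19, 0, 0, 0, 0])

```text
time: 10.4
tool_pos: [456.8, -320.5, 104.6]
tcp_rot: [179.8, -0.2, 9.0]
ft_force: [-0.2, -0.1, 0.9]
finger_gap: 42.5
grip_force: 0.0
```

```bash
python3 - <<'E'
from h import *
im=viewer.snapshot('wrist')[:,:,::-1];t=viewer.snapshot('top')[:,:,::-1];cv2.imwrite('pics/top6.png',t)
cv2.imwrite('pics/w6.png',np.hstack([im[100:400,160:480],cv2.resize(t[250:310,427:491],(320,300),interpolation=2)]))
print(sense()['finger_gap']);go(479.5,3,200,9)
E
```

```text
42.54604708497471
from [ 456.3 -320.   103.2] [ 1.7988e+02 -1.1000e-01  8.9900e+00] shift [ 0.184  -0.788  -0.2434] turn [ 0.0003 -0.0003 -0.    ]
```

View pics/w6.png

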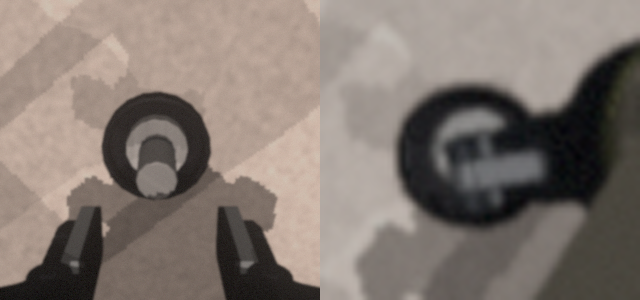

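The plug stands released in the dish, centred. Next is the small ring.

Emit:
carry_out(increments=[0.004, -0.02, -0.03, 0, 0, 0, 0.5, 0.02, -0.09, -0.08, 0, 0, 0, 1, 0.045, -0.19, -0.13, 0, 0, 0, 1, 0.073, -0.31, -0.17, 0, 0, 0, 1, 0.1, -0.43, -0.2, 0, 0, 0, 1, 0.13, -0.555, -0.22, 0, 0, 0, 1, 0.155, -0.665, -0.235, 0, 0, 0, 1, 0.175, -0.75, -0.243, 0, 0, 0, 1, 0.184, -0.788, -0.243, 0, 0, 0, 1, 0.184, -0.788, -0.243, 0, 0, 0, 1])

```text
time: 11.75
tool_pos: [478.5, 4.1, 198.3]
tcp_rot: [-180.0, 0.1, 9.1]
ft_force: [-0.3, -1.1, -0.3]
finger_gap: 85.5
grip_force: 0.0
```

```bash
cat >> h.py <<'E'
def circles(im,box,scale,rlo,rhi,n=6,p2=25):
    x0,y0,x1,y1=box;g=cv2.cvtColor(cv2.resize(im[y0:y1,x0:x1],None,fx=scale,fy=scale,interpolation=2),6)
    c=cv2.HoughCircles(cv2.GaussianBlur(g,(0,0),1.5),cv2.HOUGH_GRADIENT,1,4*scale,param1=60,param2=p2,minRadius=int(rlo*scale),maxRadius=int(rhi*scale))
    return [] if c is None else [((a-scale/2+.5)/scale+x0,(b-scale/2+.5)/scale+y0,q/scale) for a,b,q in c[0][:n]]
E
python3 - <<'E'
from h import *
import pickle
c=viewer.get_calibration('wrist');im=viewer.snapshot('wrist')[:,:,::-1];t=viewer.snapshot('top')[:,:,::-1];ct=viewer.get_calibration('top')
cv2.imwrite('pics/w7.png',im);cv2.imwrite('pics/top7.png',t)
print(sense()['tool_pos'],sense()['time'])
for q in circles(im,(200,80,440,360),3,14,60):print(np.round(q,1),plane(c,q[:2],87).round(1),plane(c,q[:2],67).round(1))
E
```

```text
[478.63530463   2.75618024 198.30807568] 11.85
[317.5 220.8  47.8] [486.6   5.4  87. ] [480.9   4.6  67. ]
[317.8 215.2  46.7] [490.2   5.8  87. ] [484.8   5.   67. ]
[315.8 224.8  38.3] [483.9   6.   87. ] [478.    5.2  67. ]
[315.5 232.2  39.7] [479.1   5.5  87. ] [472.9   4.6  67. ]
[316.8 208.8  40.9] [494.1   7.   87. ] [489.    6.3  67. ]
[322.2 209.5  39.7] [494.2   3.7  87. ] [489.1   2.7  67. ]
```

View pics/w7.png

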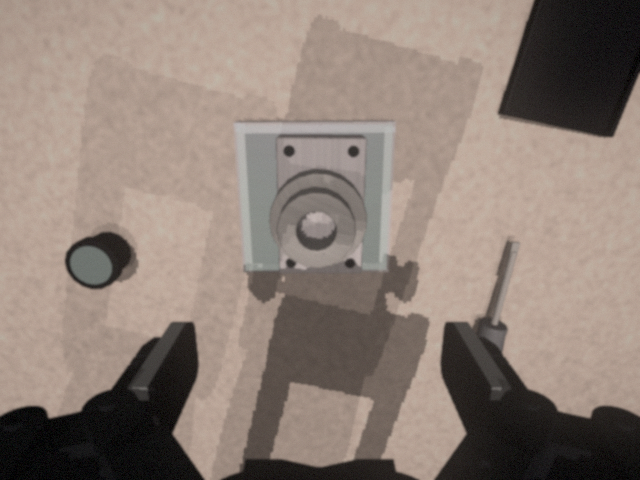

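The small ring's top is at about (317,229), which is about 1 mm from the TCP axis. I descend with the tips about 3 mm above the large ring.

Emit:
carry_out(increments=[0.004, 0, 0.03, 0, 0, 0, 1, 0.004, 0, 0.09, 0, 0, 0, 1, 0.004, 0, 0.16, 0, 0, 0, 1, 0.004, 0, 0.22, 0, 0, 0, 1, 0.004, 0, 0.27, 0, 0, 0, 1, 0.004, 0, 0.305, 0, 0, 0, 1, 0.004, 0, 0.317, 0, 0, 0, 1, 0.004, 0, 0.321, 0, 0, 0, 1, 0.004, 0, 0.321, 0, 0, 0, 0.7, 0.004, 0, 0.321, 0, 0, 0, 0.4])

```text
time: 13.1
tool_pos: [481.1, 3.7, 71.0]
tcp_rot: [180.0, -0.1, 9.0]
ft_force: [0.2, -0.3, 0.1]
finger_gap: 59.8
grip_force: 0.0
```

Emit:
carry_out(increments=[0, 0, 0, 0, 0, 0, 0.1, 0, 0, 0, 0, 0, 0, -0.2, 0, 0, 0, 0, 0, 0, -0.5, 0, 0, 0, 0, 0, 0, -1, 0, 0, 0, 0, 0, 0, -1, 0, 0, -0.004, 0, 0, 0, -1, 0, 0, -0.012, 0, 0, 0, -1, 0, 0, -0.03, 0, 0, 0, -1, 0, 0, -0.045, 0, 0, 0, -1, 0, 0, -0.05, 0, 0, 0, -1], force=60)

```text
time: 14.35
tool_pos: [481.0, 3.7, 91.1]
tcp_rot: [180.0, -0.1, 9.0]
ft_force: [0.0, -0.9, -3.2]
finger_gap: 47.6
grip_force: 62.0
```

```bash
python3 - <<'E'
from h import *
c=viewer.get_calibration('wrist');im=viewer.snapshot('wrist')[:,:,::-1];cv2.imwrite('pics/w8.png',im)
for q in circles(im,(200,100,440,420),2,20,110):print(np.round(q,1),plane(c,q[:2],107).round(1))
go(480,3,180,9);go(540,170,150,9);go(646,186,150,9)
E
```

```text
[315.  283.5  72. ] [503.8   7.7 107. ]
[315. 304.  80.] [496.5   6.5 107. ]
[316.5 297.   73.4] [499.1   6.4 107. ]
[315.5 308.5  84.2] [494.9   6.1 107. ]
[313.  280.   68.4] [505.    8.5 107. ]
[315.  288.   76.1] [502.3   7.4 107. ]
from [480.9   3.7  91. ] [ 1.7999e+02 -6.0000e-02  8.9900e+00] shift [-0.0023  0.0013 -0.2224] turn [ 0.     -0.0002 -0.    ]
from [480.9   3.7  91. ] [ 1.7999e+02 -6.0000e-02  8.9900e+00] shift [ 0.211  -0.3876 -0.1473] turn [ 0.     -0.0002 -0.    ]
from [480.9   3.7  91. ] [ 1.7999e+02 -6.0000e-02  8.9900e+00] shift [ 0.479  -0.3857 -0.147 ] turn [ 0.     -0.0002 -0.    ]
```

View pics/w8.png

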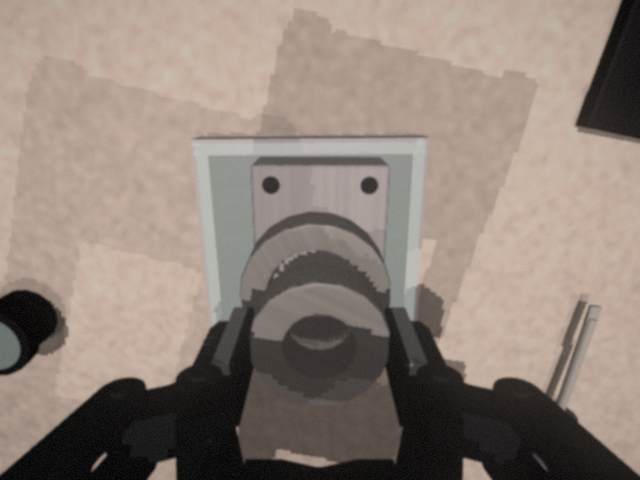

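The small ring is held level at about (319,342). I carry it to the thin post.

Emit:
carry_out(increments=[0.01, -0.008, -0.03, 0, 0, 0, -1, 0.05, -0.04, -0.08, 0, 0, 0, -1, 0.11, -0.09, -0.12, 0, 0, 0, -1, 0.18, -0.145, -0.147, 0, 0, 0, -1, 0.255, -0.205, -0.147, 0, 0, 0, -1, 0.33, -0.265, -0.147, 0, 0, 0, -1, 0.4, -0.32, -0.147, 0, 0, 0, -1, 0.45, -0.362, -0.147, 0, 0, 0, -1, 0.479, -0.386, -0.147, 0, 0, 0, -1, 0.479, -0.386, -0.147, 0, 0, 0, -1])

```text
time: 15.65
tool_pos: [646.0, 187.3, 149.2]
tcp_rot: [-180.0, 0.0, 9.1]
ft_force: [-1.1, -0.4, -2.5]
finger_gap: 47.6
grip_force: 62.2
```

```bash
python3 - <<'E'
from h import *
c=viewer.get_calibration('wrist');im=viewer.snapshot('wrist')[:,:,::-1];cv2.imwrite('pics/w9.png',im)
k=dark(im,(320,190));e=cv2.fitEllipse(k);print(e,cv2.boundingRect(k),plane(c,e[0],8),sense()['tool_pos'],sense()['ft_force'])
E
```

```text
((320.2704162597656, 211.8550262451172), (115.02008819580078, 126.10214233398438), 89.64643096923828) (258, 153, 125, 116) [652.33177557 186.46638976   8.        ] [645.57171114 186.5416295  149.09715724] [-0.71378959 -0.86575948 -2.02521791]
```

View pics/w9.png

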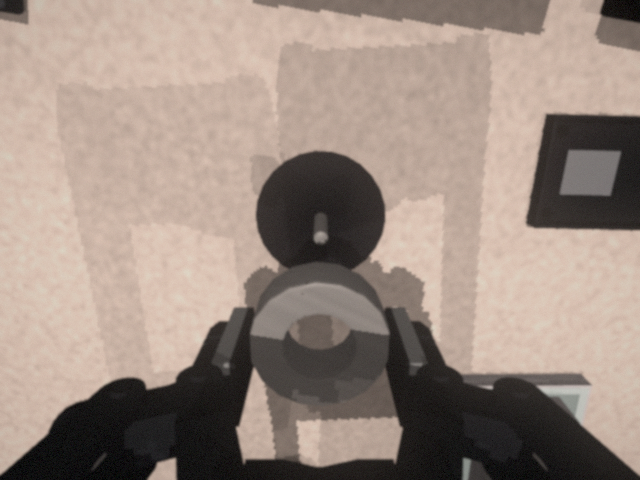

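The wrist view shows the thin stand's base circle centred at about (320,212), the post top at (321,236), and the ring held level. I combine these views and then descend above the post.

```bash
python3 - <<'E'
from h import *
c=viewer.get_calibration('wrist');ct=viewer.get_calibration('top')
print(plane(c,(321,237),53),plane(c,(320,213),8)); t=cv2.imread('pics/top7.png')
# post top in top view: brightest pixels near
sub=t[185:215,212:242].max(2).astype(float);yy,xx=np.mgrid[185:215,212:242];m=(sub>110)
print(m.sum(),xx[m].min() if m.any() else 0,xx[m].max() if m.any() else 0,yy[m].min() if m.any() else 0,yy[m].max() if m.any() else 0)
ys,xs=np.where(m);print(list(zip(xs+212,ys+185))[:40])
for p in[(223,196)]:print(plane(ct,p,53))
go(649.5,186,82,9)
E
```

```text
[648.49663554 184.85110359  53.        ] [651.07419261 185.74893755   8.        ]
36 212 241 185 214
[(np.int64(212), np.int64(185)), (np.int64(240), np.int64(185)), (np.int64(241), np.int64(185)), (np.int64(241), np.int64(186)), (np.int64(221), np.int64(193)), (np.int64(222), np.int64(193)), (np.int64(223), np.int64(193)), (np.int64(220), np.int64(194)), (np.int64(221), np.int64(194)), (np.int64(222), np.int64(194)), (np.int64(223), np.int64(194)), (np.int64(220), np.int64(195)), (np.int64(221), np.int64(195)), (np.int64(222), np.int64(195)), (np.int64(223), np.int64(195)), (np.int64(221), np.int64(196)), (np.int64(222), np.int64(196)), (np.int64(223), np.int64(196)), (np.int64(241), np.int64(209)), (np.int64(240), np.int64(210)), (np.int64(241), np.int64(210)), (np.int64(240), np.int64(211)), (np.int64(241), np.int64(211)), (np.int64(239), np.int64(212)), (np.int64(240), np.int64(212)), (np.int64(241), np.int64(212)), (np.int64(212), np.int64(213)), (np.int64(239), np.int64(213)), (np.int64(240), np.int64(213)), (np.int64(241), np.int64(213)), (np.int64(212), np.int64(214)), (np.int64(213), np.int64(214)), (np.int64(238), np.int64(214)), (np.int64(239), np.int64(214)), (np.int64(240), np.int64(214)), (np.int64(241), np.int64(214))]
[643.83669599 181.76662634  53.        ]
from [645.6 186.5 149.1] [1.7999e+02 3.0000e-02 9.0300e+00] shift [0.0096 0.0029 0.1677] turn [0.     0.0001 0.0001]
```

Emit:
carry_out(increments=[0.002, 0.001, 0.01, 0, 0, 0, -1, 0.0073, 0.005, 0.035, 0, 0, 0, -1, 0.0073, 0.005, 0.07, 0, 0, 0, -1, 0.0073, 0.005, 0.11, 0, 0, 0, -1, 0.0073, 0.005, 0.145, 0, 0, 0, -1, 0.0073, 0.005, 0.175, 0, 0, 0, -1, 0.0073, 0.005, 0.197, 0, 0, 0, -1, 0.0073, 0.005, 0.207, 0, 0, 0, -1, 0.0073, 0.005, 0.21, 0, 0, 0, -1, 0.0073, 0.005, 0.21, 0, 0, 0, -1])

```text
time: 16.95
tool_pos: [649.2, 184.7, 65.6]
tcp_rot: [-180.0, -0.0, 9.0]
ft_force: [0.5, -0.5, -1.9]
finger_gap: 47.8
grip_force: 62.2
```

```bash
python3 - <<'E'
from h import *
c=viewer.get_calibration('wrist');im=viewer.snapshot('wrist')[:,:,::-1];cv2.imwrite('pics/w10.png',im)
print(sense()['tool_pos'],sense()['ft_force'])
# expected bore circle & post in pixels, intensity profile down the bore
def px(c,X):
    v=np.array(c['R'])@X+c['t'];return (c['fx']*v[0]/v[2]+c['cx'],c['fy']*v[1]/v[2]+c['cy'])
p=sense()['tool_pos'];print('bore top centre',px(c,p+[-1,0,16]),'bottom',px(c,p+[-1,0,-4]),'post top',px(c,np.array([648,185,53.])))
g=im.max(2)
for y in range(280,380,5):print(y,g[y,284:356:4])
E
```

```text
[649.21333708 184.7179703   65.72995219] [-0.04816324  0.5710966  -2.63762162]
bore top centre (np.float64(315.8713886823592), np.float64(348.2817654661085)) bottom (np.float64(316.2275824724943), np.float64(319.55270017040857)) post top (np.float64(315.59317466508924), np.float64(309.35024731998345))
280 [88 88 87 85 91 92 91 86 89 95 89 89 89 88 87 86 87 80]
285 [ 85  93  99 112 125 156 174 178 176 175 173 171 163 151 139 101  87  85]
290 [116 160 166 169 162 158 153 151 154 157 155 154 159 157 160 164 164 126]
295 [159 155 155 137 158 157 157 155 152 150 150 152 157 157 155 154 155 158]
300 [161 159 156 155 154 155 157 158 159 156 153 151 150 152 152 156 154 153]
305 [159 157 160 155 159 154 152 152 150 153 159 156 156 151 149 148 152 152]
310 [152 153 157 158 160 153 157 152 150 151 152 151 154 158 158 155 149 148]
315 [147 151 151 153 153 143 120 108  91  79  83 104 128 148 154 152 156 156]
320 [149 146 142 125  63  28  37  35  33  35  32  38  41  46  86 140 155 155]
325 [150 142  81  29  30  36  36  35  38  35  32  40  36  36  38  42 109 139]
330 [143  86  36  40  31  35  35  32  37  42  35  36  40  34  35  35  37  72]
335 [115  64  37  34  34  30  35  31  38  35  34  33  35  36  37  41  57  66]
340 [65 64 67 49 33 30 34 35 31 34 31 35 41 59 78 65 70 68]
345 [ 67  67  66  69  71  95 104 106 100 111 138 146 143 106  68  67  68  66]
350 [69 64 66 67 65 68 65 69 76 82 77 71 68 67 63 69 66 67]
355 [72 67 69 68 66 68 69 68 68 69 68 70 64 64 68 66 67 61]
360 [76 69 63 66 67 67 69 67 65 65 67 68 63 66 71 68 68 69]
365 [79 71 68 66 70 67 68 66 70 69 68 67 69 66 66 67 69 79]
370 [78 76 74 71 72 68 68 68 68 68 68 70 68 70 68 71 77 78]
375 [73 75 77 75 75 69 69 68 68 72 70 66 70 72 76 77 78 78]
```

The bore edge at row 316 matches the prediction of about 315, so the ring is centred as assumed. I lower it over the post.

Emit:
carry_out(increments=[0, 0, 0.012, 0, 0, 0, -1, 0, 0, 0.028, 0, 0, 0, -1, 0, 0, 0.045, 0, 0, 0, -1, 0, 0, 0.062, 0, 0, 0, -1, 0, 0, 0.08, 0, 0, 0, -1, 0, 0, 0.096, 0, 0, 0, -1, 0, 0, 0.11, 0, 0, 0, -1, 0, 0, 0.119, 0, 0, 0, -1, 0, 0, 0.123, 0, 0, 0, -1, 0, 0, 0.123, 0, 0, 0, -1])

```text
time: 18.25
tool_pos: [648.8, 184.6, 15.9]
tcp_rot: [-180.0, -0.0, 9.0]
ft_force: [-0.4, -0.9, -2.5]
finger_gap: 47.6
grip_force: 62.2
```

Emit:
carry_out(increments=[0, 0, 0.002, 0, 0, 0, -1, 0, 0, 0.004, 0, 0, 0, -1, 0, 0, 0.006, 0, 0, 0, -1, 0, 0, 0.007, 0, 0, 0, -1, 0, 0, 0.008, 0, 0, 0, -1, 0, 0, 0.009, 0, 0, 0, -1, 0, 0, 0.009, 0, 0, 0, -1, 0, 0, 0.009, 0, 0, 0, -1, 0, 0, 0.009, 0, 0, 0, -1, 0, 0, 0.009, 0, 0, 0, -1])

```text
time: 19.5
tool_pos: [649.0, 184.6, 12.7]
tcp_rot: [180.0, -0.0, 9.0]
ft_force: [-3.9, -1.4, 5.4]
finger_gap: 47.3
grip_force: 62.9
```

Contact felt, so I release and rise.

Emit:
carry_out(increments=[0, 0, 0, 0, 0, 0, 0.2, 0, 0, 0, 0, 0, 0, 0.4, 0, 0, 0, 0, 0, 0, 0.6, 0, 0, 0, 0, 0, 0, 0.6, 0, 0, -0.01, 0, 0, 0, 0.6, 0, 0, -0.05, 0, 0, 0, 0.6, 0, 0, -0.12, 0, 0, 0, 0.8, 0, 0, -0.22, 0, 0, 0, 1, 0, 0, -0.32, 0, 0, 0, 1, 0, 0, -0.35, 0, 0, 0, 1])

```text
time: 20.75
tool_pos: [651.2, 185.1, 157.9]
tcp_rot: [-180.0, -0.4, 9.0]
ft_force: [0.1, 0.1, -0.4]
finger_gap: 85.3
grip_force: 0.0
```

```bash
python3 - <<'E'
from h import *
c=viewer.get_calibration('wrist');im=viewer.snapshot('wrist')[:,:,::-1];cv2.imwrite('pics/w11.png',im)
print(sense()['tool_pos'],sense()['time'])
k=dark(im,(320,190),thr=60);print(cv2.fitEllipse(k))
# bright (ring+post) pixels inside the base
e=cv2.fitEllipse(k);m=np.zeros(im.shape[:2],np.uint8);cv2.ellipse(m,e,1,-1);m=cv2.erode(m,np.ones((5,5)))&(im.max(2)>75)
n,l,s,ce=cv2.connectedComponentsWithStats(m.astype(np.uint8));print(s[1:],ce[1:])
go(480,3,190,9)
E
```

```text
[651.03628167 185.08876933 157.81097037] 20.8
((316.0701599121094, 219.32069396972656), (118.60748291015625, 119.79528045654297), 92.39281463623047)
[[ 282  191   75   75 3670]
 [ 320  229    1    1    1]] [[319.21907357 229.23814714]
 [320.         229.        ]]
from [651.  185.1 157.8] [-179.98   -0.4     8.99] shift [-0.4929  0.3828 -0.0841] turn [-0.0001 -0.0011 -0.    ]
```

The small ring is down on the thin stand, and its blob is concentric with the base. Next is the large ring.

Emit:
carry_out(increments=[-0.012, 0.01, -0.01, 0, 0, 0, 1, -0.055, 0.043, -0.04, 0, 0, 0, 1, -0.12, 0.093, -0.07, 0, 0, 0, 1, -0.19, 0.148, -0.084, 0, 0, 0, 1, -0.265, 0.206, -0.084, 0, 0, 0, 1, -0.34, 0.264, -0.084, 0, 0, 0, 1, -0.41, 0.318, -0.084, 0, 0, 0, 1, -0.465, 0.361, -0.084, 0, 0, 0, 1, -0.493, 0.383, -0.084, 0, 0, 0, 1, -0.493, 0.383, -0.084, 0, 0, 0, 1])

```text
time: 22.05
tool_pos: [477.3, 2.2, 185.1]
tcp_rot: [-180.0, 0.1, 8.9]
ft_force: [0.1, -0.7, -0.0]
finger_gap: 85.6
grip_force: 0.0
```

```bash
python3 - <<'E'
from h import *
c=viewer.get_calibration('wrist');im=viewer.snapshot('wrist')[:,:,::-1];cv2.imwrite('pics/w12.png',im)
t=viewer.snapshot('top')[:,:,::-1];cv2.imwrite('pics/top12.png',t)
print(sense()['tool_pos'],sense()['tcp_rot'],sense()['time'])
for q in circles(im,(220,100,420,320),3,20,70,8):print(np.round(q,1),plane(c,q[:2],67).round(1),'R',q[2]/c['fx']*((c['R']@plane(c,q[:2],67)+c['t'])[2]))
E
```

```text
[478.22058596   2.86014967 185.63316605] [-1.79979111e+02  3.29671867e-03  8.98618551e+00] 22.15
[315.2 218.8  49.5] [484.4   4.8  67. ] R 31.465107620164495
[314.8 223.2  33.4] [481.6   4.6  67. ] R 21.266752200959765
[317.8 213.2  43.2] [488.4   3.7  67. ] R 27.322298099070046
[315.5 227.8  53.3] [478.6   3.7  67. ] R 34.073593308109906
[311.5 213.5  43.3] [487.5   7.7  67. ] R 27.371574813233224
[317.8 207.8  38.6] [491.8   4.3  67. ] R 24.292220942390546
[310.8 208.8  38.5] [490.5   8.5  67. ] R 24.289925478960903
[311.5 225.5  29.3] [479.7   6.5  67. ] R 18.729965551458314
```

Emit:
carry_out(increments=[0.005, -0.0015, 0.03, 0, 0, 0, 1, 0.005, -0.0015, 0.09, 0, 0, 0, 1, 0.005, -0.0015, 0.16, 0, 0, 0, 1, 0.005, -0.0015, 0.225, 0, 0, 0, 1, 0.005, -0.0015, 0.28, 0, 0, 0, 1, 0.005, -0.0015, 0.32, 0, 0, 0, 1, 0.005, -0.0015, 0.336, 0, 0, 0, 1, 0.005, -0.0015, 0.341, 0, 0, 0, 1, 0.005, -0.0015, 0.341, 0, 0, 0, 1, 0.005, -0.0015, 0.341, 0, 0, 0, 0.8])

```text
time: 23.4
tool_pos: [480.5, 3.3, 50.3]
tcp_rot: [180.0, -0.1, 9.0]
ft_force: [-0.1, 0.2, -0.1]
finger_gap: 76.7
grip_force: 0.0
```

Emit:
carry_out(increments=[0, 0, 0, 0, 0, 0, 0.5, 0, 0, 0, 0, 0, 0, 0.2, 0, 0, 0, 0, 0, 0, -0.1, 0, 0, 0, 0, 0, 0, -1, 0, 0, 0, 0, 0, 0, -1, 0, 0, -0.004, 0, 0, 0, -1, 0, 0, -0.012, 0, 0, 0, -1, 0, 0, -0.03, 0, 0, 0, -1, 0, 0, -0.06, 0, 0, 0, -1, 0, 0, -0.075, 0, 0, 0, -1], force=70)

```text
time: 24.65
tool_pos: [480.6, 3.3, 80.8]
tcp_rot: [180.0, -0.1, 9.0]
ft_force: [0.7, 0.7, -4.1]
finger_gap: 63.0
grip_force: 77.3
```

```bash
python3 - <<'E'
from h import *
c=viewer.get_calibration('wrist');im=viewer.snapshot('wrist')[:,:,::-1];cv2.imwrite('pics/w13.png',im)
p=sense()['tool_pos'];px=lambda X:(lambda v:(c['fx']*v[0]/v[2]+c['cx'],c['fy']*v[1]/v[2]+c['cy']))(c['R']@np.array(X)+c['t'])
u=np.array([np.cos(np.radians(9)),np.sin(np.radians(9)),0])
print('pred rows outer front',px(p+33*u+[0,0,18]),'bore front',px(p+21*u+[0,0,18]),'bore back',px(p-21*u+[0,0,18]))
g=im.max(2);print([(y,int(g[y,312:324].mean())) for y in range(220,420,4)])
t=cv2.imread('pics/top12.png');ct=viewer.get_calibration('top');e=cv2.fitEllipse(dark(t,(165,310)));print('thick',e,plane(ct,e[0],8))
sub=t[285:320,140:180].max(2);m=sub>110;ys,xs=np.where(m);print(ys.size,np.median(xs)+140,np.median(ys)+285,plane(ct,(np.median(xs)+140,np.median(ys)+285),53))
go(420,335,150,9)
E
```

```text
pred rows outer front (np.float64(316.2812837054267), np.float64(257.1065879523467)) bore front (np.float64(316.3595051578907), np.float64(292.1125192444748)) bore back (np.float64(316.60224992769287), np.float64(400.74648685235957))
[(220, 153), (224, 152), (228, 151), (232, 145), (236, 82), (240, 77), (244, 79), (248, 81), (252, 80), (256, 97), (260, 146), (264, 131), (268, 132), (272, 133), (276, 133), (280, 132), (284, 131), (288, 132), (292, 145), (296, 120), (300, 76), (304, 87), (308, 92), (312, 89), (316, 75), (320, 75), (324, 75), (328, 74), (332, 74), (336, 72), (340, 101), (344, 111), (348, 112), (352, 111), (356, 112), (360, 110), (364, 63), (368, 57), (372, 58), (376, 55), (380, 55), (384, 57), (388, 57), (392, 56), (396, 62), (400, 91), (404, 95), (408, 94), (412, 94), (416, 96)]
thick ((158.3739776611328, 302.3868713378906), (37.24466323852539, 38.84718322753906), 66.34201049804688) [419.3839733  333.42849558   8.        ]
315 153.0 303.0 [419.74817478 329.81294052  53.        ]
from [480.9   3.3  81.4] [ 1.7997e+02 -1.4000e-01  8.9900e+00] shift [-0.0205 -0.8427 -0.172 ] turn [ 0.0001 -0.0004 -0.    ]
```

The large ring is held centred: predicted front and bore rows 257/400, observed 257/399. I carry it to the thick post.

Emit:
carry_out(increments=[0, -0.015, -0.03, 0, 0, 0, -1, -0.002, -0.07, -0.08, 0, 0, 0, -1, -0.004, -0.17, -0.13, 0, 0, 0, -1, -0.007, -0.3, -0.165, 0, 0, 0, -1, -0.01, -0.43, -0.172, 0, 0, 0, -1, -0.013, -0.56, -0.172, 0, 0, 0, -1, -0.016, -0.68, -0.172, 0, 0, 0, -1, -0.018, -0.78, -0.172, 0, 0, 0, -1, -0.018, -0.84, -0.172, 0, 0, 0, -1, -0.018, -0.84, -0.172, 0, 0, 0, -1])

```text
time: 25.95
tool_pos: [419.3, 335.9, 148.6]
tcp_rot: [-180.0, 0.0, 9.1]
ft_force: [-0.2, 0.0, -5.1]
finger_gap: 62.5
grip_force: 78.0
```

```bash
python3 - <<'E'
from h import *
c=viewer.get_calibration('wrist');im=viewer.snapshot('wrist')[:,:,::-1];cv2.imwrite('pics/w14.png',im)
k=dark(im,(320,190));e=cv2.fitEllipse(k);x,y,w,h=cv2.boundingRect(k);print(e,(x,y,w,h),sense()['tool_pos'],sense()['ft_force'])
print(plane(c,e[0],8),plane(c,(x+w/2,y+w*.95/2),8))
m=np.zeros(im.shape[:2],bool);m[y:y+h,x+15:x+w-15]=im.max(2)[y:y+h,x+15:x+w-15]>75
n,l,s,ce=cv2.connectedComponentsWithStats(m.astype(np.uint8));print([(a,b.round(1)) for a,b in zip(s[1:].tolist(),ce[1:]) if a[4]>40])
E
```

```text
((318.0669250488281, 204.48414611816406), (99.03079223632812, 127.89494323730469), 89.71280670166016) (256, 154, 125, 98) [419.65807381 334.75235611 148.47409411] [ 0.80600829  0.09055747 -3.96169824]
[430.66899    337.48679422   8.        ] [424.52917233 336.20072203   8.        ]
[([271, 154, 34, 19, 270], array([280.6, 159.5])), ([330, 154, 36, 19, 275], array([355. , 159.4])), ([272, 203, 94, 49, 1767], array([317.2, 233.4]))]
```

View pics/w14.png

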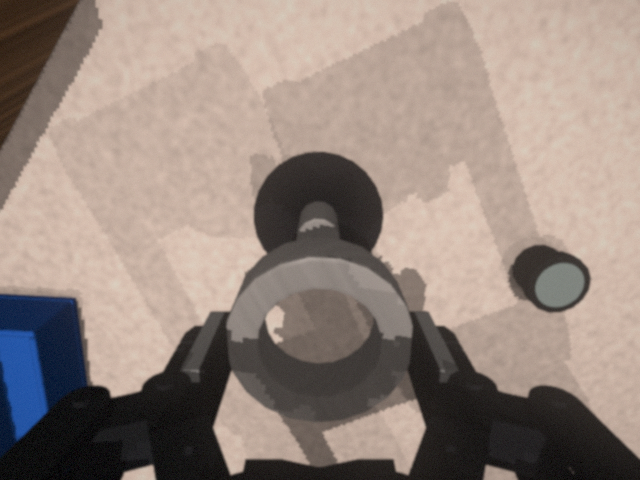

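The wrist view shows the thick stand's base spanning columns 254–382, with its top edge at row 152 (centre about (318,213)). The ring is held level and the loupe is clear at the right. I check concentricity of the placed small ring in the saved picture to calibrate this offset.

```bash
python3 - <<'E'
from h import *
im=cv2.imread('pics/w11.png');g=im.max(2)
d=(g<60).astype(np.uint8)
for y in(200,215,230,245):
    x=np.where(d[y,200:440])[0]+200;print(y,x.min(),x.max(), 'ring',[v for v in np.where(np.diff(d[y,230:410].astype(int)))[0]+230])
for xx in(300,319,340):print(xx,[v for v in np.where(np.diff(d[130:310,xx].astype(int)))[0]+130])
c=viewer.get_calibration('wrist');go(422,334.8,70,9)
E
```

```text
200 260 372 ring [np.int64(259), np.int64(293), np.int64(344), np.int64(372)]
215 257 376 ring [np.int64(256), np.int64(284), np.int64(312), np.int64(325), np.int64(353), np.int64(376)]
230 257 375 ring [np.int64(256), np.int64(281), np.int64(302), np.int64(309), np.int64(321), np.int64(335), np.int64(356), np.int64(375)]
245 262 370 ring [np.int64(261), np.int64(285), np.int64(354), np.int64(370)]
300 [np.int64(162), np.int64(194), np.int64(260), np.int64(276)]
319 [np.int64(159), np.int64(189), np.int64(213), np.int64(217), np.int64(266), np.int64(279)]
340 [np.int64(164), np.int64(195), np.int64(260), np.int64(274)]
from [419.7 334.8 148.5] [1.7998e+02 2.0000e-02 9.1000e+00] shift [0.0059 0.0007 0.1962] turn [0.     0.0001 0.0003]
```

Emit:
carry_out(increments=[0.002, 0, 0.01, 0, 0, 0, -1, 0.0065, -0.001, 0.035, 0, 0, 0, -1, 0.0065, -0.001, 0.07, 0, 0, 0, -1, 0.0065, -0.001, 0.11, 0, 0, 0, -1, 0.0065, -0.001, 0.145, 0, 0, 0, -1, 0.0065, -0.001, 0.175, 0, 0, 0, -1, 0.0065, -0.001, 0.197, 0, 0, 0, -1, 0.0065, -0.001, 0.205, 0, 0, 0, -1, 0.0065, -0.001, 0.208, 0, 0, 0, -1, 0.0065, -0.001, 0.208, 0, 0, 0, -1])

```text
time: 27.25
tool_pos: [423.1, 335.2, 65.6]
tcp_rot: [-180.0, -0.0, 9.0]
ft_force: [-0.4, 0.8, -3.8]
finger_gap: 62.7
grip_force: 78.0
```

```bash
python3 - <<'E'
from h import *
c=viewer.get_calibration('wrist');im=viewer.snapshot('wrist')[:,:,::-1];cv2.imwrite('pics/w15.png',im)
s=sense();print(s['tool_pos'],s['ft_force'])
px=lambda X:np.round((lambda v:(c['fx']*v[0]/v[2]+c['cx'],c['fy']*v[1]/v[2]+c['cy']))(c['R']@np.array(X)+c['t']),0)
p=s['tool_pos'];u=np.array([np.cos(np.radians(9)),np.sin(np.radians(9)),0]);P=np.array([422,336,0])
print('bore top f/b',px(p+21*u+[0,0,17]),px(p-21*u+[0,0,17]),'bore bot f/b',px(p+21*u+[0,0,-5]),px(p-21*u+[0,0,-5]),'post top f/b',px(P+13*u+[0,0,53]),px(P-13*u+[0,0,53]))
g=im.max(2)
for y in range(276,420,6):print(y,g[y,250:390:7])
E
```

```text
[423.06374868 335.18559638  65.61975706] [-0.39348823 -0.63121649 -4.35534938]
bore top f/b [316. 291.] [316. 399.] bore bot f/b [317. 266.] [317. 362.] post top f/b [314. 280.] [314. 337.]
276 [ 86 111 151 150 143 148 149 151 150 152 149 144 146 154 145 159 163 164
 160  86]
282 [104 147 147 151 148 144 148 146 145 154 149 147 144 152 145 145 163 163
 164 161]
288 [153 153 146 151 150 142 147 145 140 142 146 140 139 143 151 141 145 146
 155 161]
294 [150 154 145 146 151 142 144 152 149 153 152 149 149  80 113 144 142 145
 145 148]
300 [151 150 150 148 132 105 150 152 148 149 154 152 148 130  32  59 140 143
 143 145]
306 [150 146 151 143  42 134 150 153 151 150 107 123 147  83  38  36  43 141
 144 146]
312 [146 149 141  39  40 144 149 108 122  80  81  80  82  78  37  38  37  80
 143 146]
318 [145 147 108  39  33  78 118  76  76  78  80  79  80  75  35  36  34  41
 134 143]
324 [143 146  65  43  38  38  80  78  78  76  78  75  77  34  34  36  30  30
  78 143]
330 [148 137  63  38  41  38  49  76  74  77  76  78  55  35  29  28  30  96
  65 138]
336 [127 114  66  96  45  39  37  37  55
[... 393 characters left out ...]
]
366 [75 77 67 65 65 66 66 64 64 67 67 60 61 62 64 67 62 65 71 72]
372 [76 73 75 67 64 63 64 64 63 66 65 62 63 65 64 60 66 67 74 76]
378 [97 84 78 74 67 65 65 64 68 65 65 66 64 65 65 62 66 76 73 70]
384 [100  98  74  75  72  64  64  65  62  59  66  62  63  63  64  66  71  74
  74  70]
390 [98 98 93 73 76 71 67 62 66 64 63 66 64 66 67 70 72 74 73 71]
396 [129 100  97  77  73  74  76  74  68  70  67  70  68  72  72  72  71  71
  75  96]
402 [138 134  97  99  74  76  76  68  69  74  71  72  71  75  73  72  74  79
  95  86]
408 [136 136 129  95  80  72  75  80  73  73  71  73  70  73  74  71  70  81
  82  84]
414 [136 117 122 114 109  88  87  85  72  72  73  70  72  71  71  84 109 117
 105  89]
```

The post's back edge is at row ~338 (predicted 337), centred at column ~315 inside the bore, so it is aligned within about 1 mm. I lower.

Emit:
carry_out(increments=[-0.002, 0, 0.008, 0, 0, 0, -1, -0.002, 0, 0.022, 0, 0, 0, -1, -0.002, 0, 0.04, 0, 0, 0, -1, -0.002, 0, 0.06, 0, 0, 0, -1, -0.002, 0, 0.078, 0, 0, 0, -1, -0.002, 0, 0.095, 0, 0, 0, -1, -0.002, 0, 0.109, 0, 0, 0, -1, -0.002, 0, 0.117, 0, 0, 0, -1, -0.002, 0, 0.121, 0, 0, 0, -1, -0.002, 0, 0.121, 0, 0, 0, -1])

```text
time: 28.55
tool_pos: [422.1, 334.9, 16.8]
tcp_rot: [-180.0, -0.0, 9.0]
ft_force: [-0.4, -0.4, -3.5]
finger_gap: 63.0
grip_force: 78.0
```

Emit:
carry_out(increments=[0, 0, 0.002, 0, 0, 0, -1, 0, 0, 0.004, 0, 0, 0, -1, 0, 0, 0.005, 0, 0, 0, -1, 0, 0, 0.006, 0, 0, 0, -1, 0, 0, 0.007, 0, 0, 0, -1, 0, 0, 0.008, 0, 0, 0, -1, 0, 0, 0.008, 0, 0, 0, -1, 0, 0, 0.008, 0, 0, 0, -1, 0, 0, 0.008, 0, 0, 0, -1, 0, 0, 0.008, 0, 0, 0, -1])

```text
time: 29.8
tool_pos: [422.0, 334.9, 14.4]
tcp_rot: [180.0, 0.0, 9.0]
ft_force: [-5.3, -3.8, 7.6]
finger_gap: 62.6
grip_force: 79.3
```

Emit:
carry_out(increments=[0, 0, 0, 0, 0, 0, 0.6, 0, 0, 0, 0, 0, 0, 0.8, 0, 0, 0, 0, 0, 0, 0.9, 0, 0, 0, 0, 0, 0, 0.9, 0, 0, -0.005, 0, 0, 0, 0.9, 0, 0, -0.03, 0, 0, 0, 1, 0, 0, -0.09, 0, 0, 0, 1, 0, 0, -0.19, 0, 0, 0, 1, 0, 0, -0.3, 0, 0, 0, 1, 0, 0, -0.34, 0, 0, 0, 1])

```text
time: 31.05
tool_pos: [423.6, 336.0, 153.8]
tcp_rot: [-179.9, -0.3, 9.0]
ft_force: [-0.1, 0.3, 0.4]
finger_gap: 85.2
grip_force: 0.0
```

```bash
python3 - <<'E'
from h import *
im=viewer.snapshot('wrist')[:,:,::-1];cv2.imwrite('pics/w16.png',im)
print(sense()['tool_pos'],sense()['time'],sense()['finger_gap']);d=(im.max(2)<60).astype(int)
for y in(200,215,230,245):print(y,np.where(np.diff(d[y,230:410]))[0]+230)
for x in(295,315,335):print(x,np.where(np.diff(d[130:310,x]))[0]+130)
go(483.5,2.8,190,8.8)
E
```

```text
[423.92469715 336.15936755 154.54196826] 31.1 85.42324635281916
200 [259 278 362 375]
215 [256 271 293 301 332 347 369 378]
230 [257 269 291 297 336 349 371 377]
245 [262 271 368 373]
295 [164 183 213 237 271 276]
315 [160 176 201 205 276 280]
335 [162 178 203 221 274 277]
from [423.9 336.2 154.5] [-179.84   -0.35    8.99] shift [ 0.0174  0.8462 -0.0909] turn [-0.0004 -0.001   0.0005]
```

The large ring is concentric within about 2–3 mm (base columns 256–378, ring 269–371). Next is the riser.

Emit:
carry_out(increments=[0, 0.015, -0.01, 0, 0, 0, 1, 0.002, 0.07, -0.03, 0, 0, 0, 1, 0.004, 0.17, -0.06, 0, 0, 0, 1, 0.006, 0.3, -0.09, 0, 0, 0, 1, 0.009, 0.43, -0.091, 0, 0, 0, 1, 0.012, 0.56, -0.091, 0, 0, 0, 1, 0.014, 0.68, -0.091, 0, 0, 0, 1, 0.016, 0.78, -0.091, 0, 0, 0, 1, 0.0174, 0.846, -0.091, 0, 0, 0, 1, 0.0174, 0.846, -0.091, 0, 0, 0, 1])

```text
time: 32.35
tool_pos: [480.6, -0.0, 183.9]
tcp_rot: [-180.0, 0.2, 8.8]
ft_force: [-0.2, -0.0, -0.2]
finger_gap: 85.4
grip_force: 0.0
```

```bash
python3 - <<'E'
from h import *
c=viewer.get_calibration('wrist');im=viewer.snapshot('wrist')[:,:,::-1];cv2.imwrite('pics/w17.png',im);t=viewer.snapshot('top')[:,:,::-1];ct=viewer.get_calibration('top')
print(sense()['tool_pos'],sense()['tcp_rot'],sense()['time'])
def spots(im,box,thr,amin,amax):
    x0,y0,x1,y1=box;m=(im[y0:y1,x0:x1].max(2)<thr).astype(np.uint8);n,l,s,ce=cv2.connectedComponentsWithStats(m)
    return [ce[i]+[x0,y0] for i in range(1,n) if amin<s[i][4]<amax]
for n,cc,i,b,a in(('w',c,im,(240,110,400,300),(30,250)),('t',ct,t,(270,235,346,310),(3,25))):
    h=spots(i,b,95,*a);P=np.array([plane(cc,p,45) for p in h]);print(n,np.round(h,1).tolist());print(P.round(1).tolist())
    if len(P)==4:
        print(P.mean(0));q=P-P.mean(0);w,v=np.linalg.eigh(q[:,:2].T@q[:,:2]);print('yaw',np.degrees(np.arctan2(v[1,1],v[0,1])))
e=cv2.minAreaRect(dark(t,(384,204)));bx=np.array([plane(ct,p,10) for p in cv2.boxPoints(e)]);print('tray',bx.mean(0),[np.degrees(np.arctan2(*(bx[(i+1)%4]-bx[i])[1::-1])).round(1) for i in(0,1)])
E
```

```text
[480.68953161   1.81227974 184.38125331] [-1.79935284e+02  1.49935671e-01  8.93440359e+00] 32.45
w [[315.8, 139.0], [280.0, 155.0], [347.7, 155.1], [345.1, 271.3], [283.4, 272.0]]
[[534.6, 9.6, 45.0], [520.9, 31.1, 45.0], [527.6, -12.6, 45.0], [446.5, -25.1, 45.0], [439.1, 18.4, 45.0]]
t []
[]
tray [ 626.73910028 -167.15641373   10.        ] [np.float64(-91.4), np.float64(177.6)]
```

The holes give the riser at (483.3,2.9) with yaw 8.8°. The tray is at about (629,-168) with yaw about -2°. I descend onto the riser.

Emit:
carry_out(increments=[0.003, 0, 0.03, 0, 0, 0, 1, 0.003, 0, 0.1, 0, 0, 0, 1, 0.003, 0, 0.18, 0, 0, 0, 1, 0.003, 0, 0.26, 0, 0, 0, 1, 0.003, 0, 0.325, 0, 0, 0, 1, 0.003, 0, 0.37, 0, 0, 0, 1, 0.003, 0, 0.39, 0, 0, 0, 1, 0.003, 0, 0.398, 0, 0, 0, 1, 0.003, 0, 0.4, 0, 0, 0, 1, 0.003, 0, 0.4, 0, 0, 0, 1])

```text
time: 33.7
tool_pos: [483.6, 1.7, 26.7]
tcp_rot: [180.0, -0.1, 9.0]
ft_force: [-0.0, 0.2, 0.4]
finger_gap: 85.3
grip_force: 0.0
```

Emit:
carry_out(increments=[0, -0.0025, 0.002, 0, 0, 0, 0.8, 0, -0.0025, 0.002, 0, 0, 0, 0.55, 0, -0.0025, 0.002, 0, 0, 0, 0.3, 0, -0.0025, 0.002, 0, 0, 0, -1, 0, -0.0025, 0.002, 0, 0, 0, -1, 0, -0.0025, 0.002, 0, 0, 0, -1, 0, -0.0025, -0.003, 0, 0, 0, -1, 0, -0.0025, -0.012, 0, 0, 0, -1, 0, -0.0025, -0.025, 0, 0, 0, -1, 0, -0.0025, -0.03, 0, 0, 0, -1], force=90)

```text
time: 34.95
tool_pos: [482.9, 2.8, 38.3]
tcp_rot: [180.0, -0.0, 9.0]
ft_force: [0.0, -0.5, -4.5]
finger_gap: 60.1
grip_force: 97.7
```

```bash
python3 - <<'E'
from h import *
s=sense();print(s['ft_force'],s['wrist_torque'],s['finger_gap'])
go(482,0,130,8.9);go(628.5,-168,130,-1.9)
E
```

```text
[ 0.03156272 -0.48158096 -4.46172184] [-0.00819438  0.02688778 -0.00141437] 60.1005204165757
from [482.9   2.8  38.3] [ 1.80e+02 -2.00e-02  8.99e+00] shift [-0.0033  0.0066 -0.2293] turn [ 0.     -0.0001  0.0002]
from [482.9   2.8  38.3] [ 1.80e+02 -2.00e-02  8.99e+00] shift [ 0.2929  0.4787 -0.2291] turn [ 0.     -0.0001  0.0302]
```

Emit:
carry_out(increments=[0.002, 0.003, -0.03, 0, 0, 0.001, -1, 0.02, 0.03, -0.09, 0, 0, 0.003, -1, 0.055, 0.09, -0.15, 0, 0, 0.007, -1, 0.1, 0.165, -0.2, 0, 0, 0.012, -1, 0.15, 0.245, -0.229, 0, 0, 0.017, -1, 0.2, 0.325, -0.229, 0, 0, 0.022, -1, 0.245, 0.4, -0.229, 0, 0, 0.026, -1, 0.28, 0.455, -0.229, 0, 0, 0.029, -1, 0.293, 0.479, -0.229, 0, 0, 0.0302, -1, 0.293, 0.479, -0.229, 0, 0, 0.0302, -1])

```text
time: 36.2
tool_pos: [628.3, -168.3, 129.5]
tcp_rot: [-180.0, 0.0, -1.9]
ft_force: [-0.8, -0.3, -4.6]
finger_gap: 59.6
grip_force: 98.3
```

```bash
python3 - <<'E'
from h import *
c=viewer.get_calibration('wrist');im=viewer.snapshot('wrist')[:,:,::-1];cv2.imwrite('pics/w18.png',im)
s=sense();print(s['tool_pos'],s['tcp_rot'],s['ft_force'])
d=(im.max(2)<60).astype(int)
for y in range(100,260,20):print(y,np.where(np.diff(d[y,200:440]))[0]+200)
for x in(270,300,320,340,370):print(x,np.where(np.diff(d[60:330,x]))[0]+60)
E
```

```text
[ 628.03442187 -167.64528972  129.43804589] [-1.79971322e+02  4.18136593e-02 -1.87225599e+00] [-0.02798688 -0.27073326 -4.28903215]
100 []
120 []
140 [247 255 256 259 260 263 264 265 266 387]
160 [246 385]
180 [247 384]
200 []
220 []
240 [240 244 245 246 247 248 249 253 384 385 390 391 393 394]
270 [129 137 138 183]
300 [127 184]
320 [127 183]
340 [127 184]
370 [130 183]
```

```bash
python3 - <<'E'
from h import *
c=viewer.get_calibration('wrist');im=cv2.imread('pics/w18.png')
for p in[(246.5,160),(385.5,160),(246.7,180),(384.5,180),(290,127),(320,127.5),(340,127.5)]:print(p,plane(c,p,10).round(1))
k=dark(im,(320,150)); print(cv2.boundingRect(k))
g=im.max(2).astype(int)
print(g[160,236:256],g[160,376:396]);print(g[116:136,320])
# old wider view of tray for a full centre: w2 corner only; top view repeated
t=cv2.imread('pics/top7.png');print(g[100:116,320])
ct=viewer.get_calibration('top');gt=t.max(2)
print(gt[204,358:410]);print(gt[170:240,384])
E
```

```text
(246.5, 160) [ 674.1 -125.9   10. ]
(385.5, 160) [ 671.3 -210.7   10. ]
(246.7, 180) [ 661.8 -124.9   10. ]
(384.5, 180) [ 659.  -210.3   10. ]
(290, 127) [ 692.7 -153.5   10. ]
(320, 127.5) [ 691.8 -171.3   10. ]
(340, 127.5) [ 691.4 -183.3   10. ]
(246, 127, 142, 58)
[164 163 164 161 165 166 167 155 127  89  65  57  59  49  49  54  53  56
  56  52] [ 48  47  51  44  43  46  47  52  55  53  64  97 138 169 181 179 181 179
 178 176]
[183 185 183 185 186 184 187 183 177 148 106  68  57  59  54  53  51  44
  51  49]
[182 183 185 186 183 183 184 184 183 183 181 180 183 179 180 181]
[187 188 187 187 183 164  99  46  37  49  55  57  55  53  56  56  54  53
  56  53  53  53  54  52  55  51  55  52  53  51  53  52  53  51  49  54
  48  52  53  50  49  50  47  41  41  91 148 175 180 184 185 186]
[185 185 184 185 176 138  81  41  42  51  51  51  51  51  50  53  50  52
  52  52  52  50  52  52  51  51  51  51  54  54  55  51  54  51  55  53
  52  50  53  49  54  50  53  53  52  54  53  50  51  53  51  52  52  52
  53  54  53  53  50  43  48  72 128 170 184 186 186 187 187 186]
```

The tray edges give a centre of about (628.5,-167). The riser is aligned, so I lower it.

Emit:
carry_out(increments=[0, -0.002, 0.015, 0, 0, 0, -1, 0, -0.002, 0.05, 0, 0, 0, -1, 0, -0.002, 0.1, 0, 0, 0, -1, 0, -0.002, 0.15, 0, 0, 0, -1, 0, -0.002, 0.195, 0, 0, 0, -1, 0, -0.002, 0.232, 0, 0, 0, -1, 0, -0.002, 0.257, 0, 0, 0, -1, 0, -0.002, 0.268, 0, 0, 0, -1, 0, -0.002, 0.273, 0, 0, 0, -1, 0, -0.002, 0.273, 0, 0, 0, -1])

```text
time: 37.5
tool_pos: [628.9, -167.4, 20.9]
tcp_rot: [180.0, -0.1, -1.9]
ft_force: [-1.2, 0.4, -4.2]
finger_gap: 59.9
grip_force: 98.3
```

Emit:
carry_out(increments=[0, 0, 0.003, 0, 0, 0, -1, 0, 0, 0.005, 0, 0, 0, -1, 0, 0, 0.007, 0, 0, 0, -1, 0, 0, 0.008, 0, 0, 0, -1, 0, 0, 0.009, 0, 0, 0, -1, 0, 0, 0.01, 0, 0, 0, -1, 0, 0, 0.01, 0, 0, 0, -1, 0, 0, 0.01, 0, 0, 0, -1, 0, 0, 0.01, 0, 0, 0, -1, 0, 0, 0.01, 0, 0, 0, -1])

```text
time: 38.75
tool_pos: [628.5, -167.3, 16.3]
tcp_rot: [180.0, 0.0, -1.9]
ft_force: [0.0, 0.5, -4.6]
finger_gap: 60.0
grip_force: 98.3
```

No contact yet, so I go 1.5 mm further in steps.

Emit:
carry_out(increments=[0, 0, 0.001, 0, 0, 0, -1, 0, 0, 0.002, 0, 0, 0, -1, 0, 0, 0.003, 0, 0, 0, -1, 0, 0, 0.0035, 0, 0, 0, -1, 0, 0, 0.004, 0, 0, 0, -1, 0, 0, 0.0045, 0, 0, 0, -1, 0, 0, 0.0045, 0, 0, 0, -1, 0, 0, 0.0045, 0, 0, 0, -1, 0, 0, 0.0045, 0, 0, 0, -1, 0, 0, 0.0045, 0, 0, 0, -1])

```text
time: 40.0
tool_pos: [628.6, -167.3, 15.0]
tcp_rot: [180.0, -0.0, -1.9]
ft_force: [-5.2, 1.1, 5.3]
finger_gap: 59.9
grip_force: 99.6
```

Contact. I release and rise.

Emit:
carry_out(increments=[0, 0, 0, 0, 0, 0, 0.6, 0, 0, 0, 0, 0, 0, 0.75, 0, 0, 0, 0, 0, 0, 0.85, 0, 0, 0, 0, 0, 0, 0.9, 0, 0, -0.005, 0, 0, 0, 0.9, 0, 0, -0.03, 0, 0, 0, 1, 0, 0, -0.1, 0, 0, 0, 1, 0, 0, -0.2, 0, 0, 0, 1, 0, 0, -0.32, 0, 0, 0, 1, 0, 0, -0.38, 0, 0, 0, 1])

```text
time: 41.25
tool_pos: [630.1, -167.8, 171.4]
tcp_rot: [179.9, -0.3, -1.9]
ft_force: [0.7, 0.3, -0.7]
finger_gap: 85.4
grip_force: 0.0
```

```bash
python3 - <<'E'
from h import *
c=viewer.get_calibration('wrist');im=viewer.snapshot('wrist')[:,:,::-1];cv2.imwrite('pics/w19.png',im)
S=viewer.snapshot('scene')[:,:,::-1];cv2.imwrite('pics/scene19.png',S)
print(sense()['tool_pos'],sense()['time'],sense()['finger_gap'])
d=(im.max(2)<75).astype(int)
for y in(190,210,230,250):print(y,np.where(np.diff(d[y,200:440]))[0]+200)
for x in(300,320,340):print(x,np.where(np.diff(d[100:340,x]))[0]+100)
def spots(im,box,thr,amin,amax):
    x0,y0,x1,y1=box;m=(im[y0:y1,x0:x1].max(2)<thr).astype(np.uint8);n,l,s,ce=cv2.connectedComponentsWithStats(m)
    return [ce[i]+[x0,y0] for i in range(1,n) if amin<s[i][4]<amax]
h=spots(im,(270,120,370,300),95,20,250);print([(p.round(1),plane(c,p,34).round(1)) for p in h])
S0=cv2.imread('pics/scene0.png')
for n,p in(('housing',(215,300)),('loupe',(431,302))):print(n,[np.round(cv2.minAreaRect(dark(i,p))[0],1) for i in(S0,S)])
E
```

```text
[ 631.01157344 -168.17041333  172.17843945] 41.35 85.86331654779096
190 [257 270 365 375]
210 [257 271 364 374]
230 [258 271 364 373]
250 [259 272 363 372]
300 [127 144 290 291]
320 [127 144 290 291]
340 [127 145 290 292]
[(array([284.4, 163.6]), array([ 671.4, -147.8,   34. ])), (array([351.8, 163.6]), array([ 670. , -191.9,   34. ])), (array([287.5, 279.1]), array([ 589.4, -145.3,   34. ])), (array([348.9, 279.3]), array([ 587.7, -189.2,   34. ]))]
housing [array([231. , 307.5]), array([231. , 307.6])]
loupe [array([431.5, 295.5]), array([431.5, 295.5])]
```

The riser is symmetric in the tray, and the loupe and housing are unmoved. I hand the job in.

```bash
python3 -c "
from bench import order
print(order.hand_in())"
```

```text
the job is handed in; nothing more can be done
None
```

I placed and released all four pieces in their homes, the loupe and housing stayed where they were, and I handed the job in at about 41 s; the hand-in returned no verdict.

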